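# Release the cover of the centrifuge rotor by the tab in its rim groove

## Robot

A 7-joint arm with a two-finger parallel gripper is mounted at the origin on a cart in front of the work surface, level with it; the furniture and walls round the work are solid. World frame = base frame: x ahead of the robot, y to its left, z up, the work surface at z = 0. Lengths are in m, angles in rad, forces in N, time in s.
With the tool pointing down it reaches from about 0.425 to 0.875 m from the base axis. Payload 4.7 kg.
Tool frame: the origin (TCP) lies midway between the tips of the shut fingers; the grasp point (between the pads) lies 19 mm behind it; z points along the fingers, y is the line along which they close (so a half turn about z gives the same grasp; the last joint's range is limited). The gripper opens to 87 mm and grips with 3 to 60 N. Pads are 19 mm wide; open, the fingers measure 117 mm over their backs; the gripper's body (75 mm by 190 mm) begins 51 mm behind the grasp point.
Start: joints at [1.217, 0.321, -0.07, 1.45, 0.023, 1.371, -0.057], TCP at [0.234, -0.607, 0.194] pointing down, gripper open.
Joint ranges: [-2.86, 2.86], [-0.3, 2.09], [-1.38, 1.24], [0.06, 2.45], [-1.56, 4.7], [0.09, 2.05], [-2.69, 2.69]. Speed limits (rad/s): [2.57, 2.57, 3.14, 3.14, 3.14, 3.14, 3.14].

## Interface

Orientations are given as a rotation vector (axis times angle).
In Python, from bench import monitor, cams, workorder gives the robot as it stands.
- The arm moves only by the tool move_arm, never from a script. Its arguments are lists of equal length, an entry for each row: "slide": the shift along the tool's x, y, z in cm, a list of three; "roll": the turn about the tool's z in rad. In form: {"slide": [[dx, dy, dz], ...], "roll": [roll, ...]}. A call has 1 to 20 rows; each row is the pose to reach, as a shift and turn from the pose commanded when the call began, along the tool's axes at that moment; what a row does not reach only later rows make up. A row lasts 1/10 s, in which the tool goes at most 50 mm and 8.59 degrees, less where a joint would pass 70% of its speed; a pose out of reach is approached as far as the arm can. A call with a gripper value outside its range is refused whole. "gripper" is the finger opening in cm, from 0 to 8.7, set as the call begins (left out, the last holds). The fingers move at their own pace and stop on an object; "squeeze" is the grip in N (left out, the last holds). Time passes only in rows, so rows that repeat a pose let the fingers close. It gives the time, the measured TCP pose, the force, the opening and the grip force at its end, in the units of the state.
- monitor.get_state(): the state, without advancing time (a new reading comes with each control period).
- cams.get_image(name): name is "scene" or "top"; returns the picture (480x640x3 uint8, red, green, blue); there is no depth.
- cams.get_calibration(name): a dict with "mtx" (3x3 intrinsics, pixels), "R" (3x3) and "t" (3): a world point X has camera coordinates R X + t. Camera axes: x right, y down, z forward; pixel columns grow to the right and rows downward; lengths in m; the calibration is good to about 2 mm. A picture is of the moment at which its call begins. get_calibration takes no time and is no camera call.
- workorder.close_job(): hands the job in; it is judged then, once.
The state is a dict: "time": time; "joint_positions": joint angles; "qd": joint speeds; "joint_torque": joint torques, N m; "position": TCP position; "tool_rot": TCP orientation; "ft_force": force on the tool from outside, world axes, zero at the start; "torque": the same for the moment, N m; "grip_width": opening from 0.0 (shut) to 1.0 (fully open); "grip_force": force on a finger pad.
Only numpy, scipy, OpenCV 4.12 (cv2) and the standard library are available. Lean on these libraries where they do the work, as an engineer would, in place of code of your own. Each camera call takes 0.05 s, during which the arm holds its last target. There are 200 camera calls.

## Task

The run is over and the bench centrifuge stands open: release the cover of its rotor so that the tubes can be got at. Somewhere in the rim of the round cover is one release groove with a spring tab in it; find it, press the tab right down with a fingertip until the cover springs up, and take the hand away so that the tab comes back and the cover stays up. Only touch and press: leave the rotor nut in the middle untouched, do not lean hard on the housing or bowl, and leave the other things on the trolley alone.

Things in the scene. Friction and masses are not known exactly. Their poses are not given: they have to be found in the camera images.
- centrifuge: White bench centrifuge, fixed, 306 deep, 276 wide, 160 mm high to the bowl's edge; its lid stands open behind the bowl (250 mm high). Origin: on the trolley, under the bowl's axis; the front with display looks along its -x, the lid is at +x, 140 mm from the axis. Bowl 240 mm across inside, open above, floor at 26 mm. In it the braked rotor, which does not turn, with its round grey cover.
- cover_centre (a point): Centre of the cover's top face when latched: on the bowl's axis, 158 mm above the trolley; fixed to the housing, with its axes (they do not show where the groove is). The cover is a disc of 74 mm radius with an upright rim 14 mm high; between rim and bowl wall 46 mm are free all round, at least 35 mm deep.
- cover (a joint): Rise of the cover, m: 0 latched, 0.012 sprung up by its own spring (2 to 4 N) once the tab frees it; latched, it cannot be raised. Its rim is plain but for ONE release groove cut in from outside, through the rim's whole height: 50 mm wide at the rim, 37 mm at its inner end, 20 mm deep (to 54 mm from the axis). It points anywhere within 92 degrees either side of the housing's front (-x).
- tab (a joint): Sprung steel latch tab, rad: 0 up at rest, 0.32 pressed to its stop; frees the cover at about 0.2. Its ribbed pad fills the groove's width (30 mm) 57 to 73 mm from the axis, its top 17 mm below the cover's top face. It hinges inwards, 44 mm from the axis: pad middle sinks 6.5 mm. 1.5 N moves it, about 6 N at the stop; let go, it springs back. Nothing is met within 10 mm below the resting pad.
- rotor_nut: Round knurled steel nut, 27 mm across, 16 mm high, on the rotor's axis, standing up through the hole in the middle of the cover. Origin: centre of its underside, level with the latched cover's top. Not to be touched.
- strip_tub: Tub of test strips, 43 mm across, 99 mm high, upright at the left. Origin: centre of its underside. Bystander.
- swab_pot: Pot of cotton swabs, 62 mm across, 93 mm high, upright at the left. Origin: centre of its underside. Bystander.
- timer: White desk timer, 57 x 61 x 19 mm, at the left near corner. Origin: centre of its underside. Bystander.
- petri_dish: Closed petri dish, 90 mm across, 16 mm high, on the trolley at the left, far end. Origin: centre of its underside. Bystander.

How it is judged:
On the way:
1. the tab in the groove is pressed down by the fingers (value of joint tab above 0.15 rad and contact force between the fingers and anything else above 0.5 N), for 0.05 s.
At the end, for the whole second after the job is handed in: The cover stands at least 9 mm up (of 12), the tab has come back (below 0.05 rad), and the strip tub, swab pot, timer and petri dish are within 20 mm of where they stood (value of joint cover above 0.009 m and value of joint tab below 0.05 rad and distance of each of strip_tub, swab_pot, timer, petri_dish from where it was at the start of the episode below 0.02 m); the robot touches nothing.
It fails at once if the rotor nut is touched (more than 0.5 N) (contact force between any of the fingers, the arm and rotor_nut above 0.5 N).
It fails at once if the robot presses on the centrifuge's housing, lid or bowl with more than 40 N (contact force between any of the fingers, the arm and centrifuge above 40 N).
It fails at once if the strip tub, swab pot, timer or petri dish is shifted or lifted by more than 20 mm (distance of any of strip_tub, swab_pot, timer, petri_dish from where it was at the start of the episode above 0.02 m).
It also fails if it takes over 72 s, if anything falls off the work surface, if the arm or the gripper's body presses on something with over 40 N, if the wrist force passes 120 N, or if a joint passes its speed limit or range.

## Working session

There is one attempt and no reset: what is moved stays moved. The work goes in short steps, Python scripts to look and compute and a tool call to move; the robot and the scene stay as the last step left them, time stands still between calls to the robot, and variables do not carry over. Pictures are saved under pics/ and viewed, at most 10 in all, crops included, and the job is handed in when it is done.

Besides the shell and the picture viewer there is one more tool, called after "Request:" as name(argument=value, ...), one argument or row to a line, values as JSON. move_arm: Moves the arm, as the interface text tells. Its arguments: {"type":"object","properties":{"slide":{"type":"array","items":{"type":"array","items":{"type":"number"}}},"roll":{"type":"array","items":{"type":"number"}},"gripper":{"type":"number"},"squeeze":{"type":"number"}},"required":["slide","roll"]}

```bash
mkdir -p pics; ls; python3 - <<'E'
from bench import monitor,cams
import cv2,numpy as np
s=monitor.get_state();print(s)
for n in("scene","top"):
    im=cams.get_image(n);cv2.imwrite(f"pics/{n}0.png",im[:,:,::-1]);c=cams.get_calibration(n);print(n,c, -c["R"].T@c["t"])
E
```

```text
pics
{'time': 0.0, 'joint_positions': array([ 1.21706759,  0.32185496, -0.07010469,  1.45168594,  0.022626  ,
        1.37081403, -0.05693745]), 'qd': array([-0.00031998, -0.00058465,  0.00013959,  0.00043595, -0.00079181,
        0.00041083, -0.0006659 ]), 'joint_torque': array([-6.43280032e-05, -4.91282129e+01, -4.04140949e-01, -3.12525022e+01,
       -6.39184099e-02,  4.36723139e-02,  2.02231736e-04]), 'position': array([ 0.23346166, -0.60595768,  0.1924355 ]), 'tool_rot': array([-3.08672188e+00, -5.74208876e-01,  7.49260529e-04]), 'ft_force': array([0.39886008, 0.14729849, 0.28523262]), 'torque': array([-0.03441707, -0.03142122,  0.01208904]), 'grip_force': 0.0, 'grip_width': 1.0028074323971967}
scene {'mtx': array([[462.45407297,   0.        , 318.15243004],
       [  0.        , 462.45407297, 232.91378449],
       [  0.        ,   0.        ,   1.        ]]), 'R': array([[-0.34806433, -0.93746424,  0.0034669 ],
       [-0.38180644,  0.13837869, -0.91382448],
       [ 0.85619803, -0.31939339, -0.40609457]]), 't': array([0.31289551, 0.27709216, 0.53972834])} [-0.247411    0.42737036  0.47130957]
top {'mtx': array([[557.43830051,   0.        , 323.39046043],
       [  0.        , 557.43830051, 248.58865135],
       [  0.        ,   0.        ,   1.        ]]), 'R': array([[ 0.00661563, -0.9997756 ,  0.020124  ],
       [-0.99645618, -0.00827852, -0.08370512],
       [ 0.08385293, -0.01949893, -0.99628735]]), 't': array([0.13264881, 0.5390648 , 0.98648762])} [0.45355702 0.15631716 1.02527819]
```

View pics/top0.png

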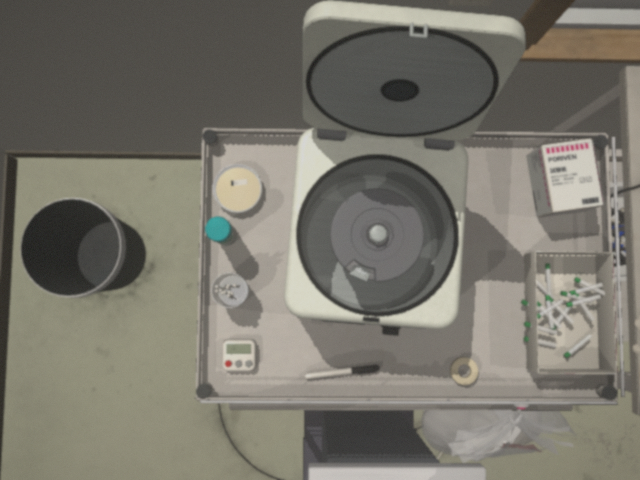

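View pics/scene0.png

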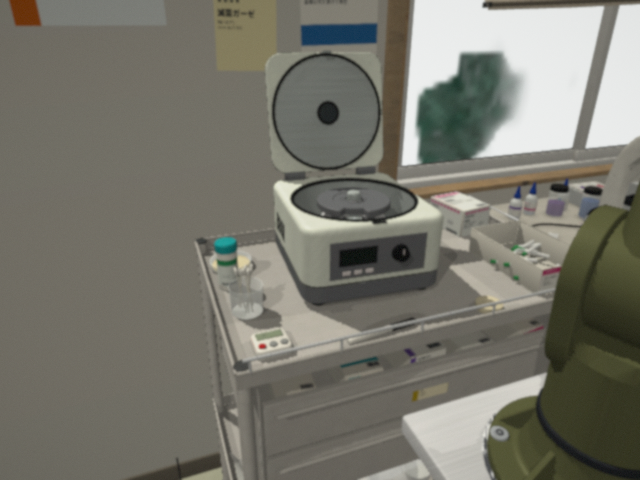

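The top view shows the cover around (377,233), with the nut in the middle and a bright groove or tab near (361,271). The scene view shows the lid open, with the tub and pot left of the centrifuge. Next I'll measure the centre and zoom in.

```bash
cat > h.py <<'E'
import numpy as np,cv2
from bench import monitor,cams
def ray(n,px,z):
    c=cams.get_calibration(n);R,t=c["R"],c["t"];o=-R.T@t
    d=R.T@np.linalg.solve(c["mtx"],[px[0],px[1],1]);return o+d*(z-o[2])/d[2]
def proj(n,X):
    c=cams.get_calibration(n);p=c["mtx"]@(c["R"]@np.asarray(X)+c["t"]);return p[:2]/p[2]
E
python3 - <<'E'
from h import *
im=cv2.imread("pics/top0.png");g=cv2.cvtColor(im,cv2.COLOR_BGR2GRAY)
# dark bowl region: from centre, biggest contour of non-white interior
hull=[]
c0=np.array([377.,235.])
for a in np.arange(0,2*np.pi,np.pi/90):   # outermost dark->bright edge between 70 and 90 px
    r=np.arange(70,92,.25);p=c0+np.outer(r,[np.cos(a),np.sin(a)])
    v=cv2.remap(g,p[:,:1].astype('f4'),p[:,1:].astype('f4'),1).ravel().astype(float)
    d=np.convolve(v,np.r_[np.ones(6),-np.ones(6)],'same')[6:-6];i=d.argmax()
    if d[i]>150: hull.append(p[i+6])
hull=np.array(hull,'f4');W=np.array([ray("top",p,.16)[:2] for p in hull])
def circ(W):
    for _ in range(4):
        A=np.c_[2*W,np.ones(len(W))];s=np.linalg.lstsq(A,(W**2).sum(1),rcond=None)[0]
        r=np.sqrt(s[2]+s[:2]@s[:2]);e=np.abs(np.hypot(*(W-s[:2]).T)-r);W=W[e<max(2*np.median(e),.001)]
    return s[:2],r,len(W),e.max()
print("bowl",circ(W)); C=circ(W)[0]
cx=ray("top",(377,233),.17);print("nut",cx)
x0,y0=317,175;k=5
big=cv2.resize(im[y0:y0+118,x0:x0+125],None,fx=k,fy=k,interpolation=cv2.INTER_CUBIC)
big=cv2.convertScaleAbs(big,alpha=1.8,beta=-60)
for r,col in((.074,(0,255,0)),(.054,(0,0,255))):
    for a in np.arange(0,2*np.pi,.1):
        p=(proj("top",[C[0]+r*np.cos(a),C[1]+r*np.sin(a),.158])-[x0,y0])*k
        cv2.circle(big,tuple(int(v) for v in p),1,col,-1)
cv2.imwrite("pics/crop.png",big)
E
```

```text
bowl (array([0.55025903, 0.05526331]), np.float64(0.1274623775080644), 178, np.float64(0.0007605315799286694))
nut [0.55042555 0.05680848 0.17      ]
```

View pics/crop.png

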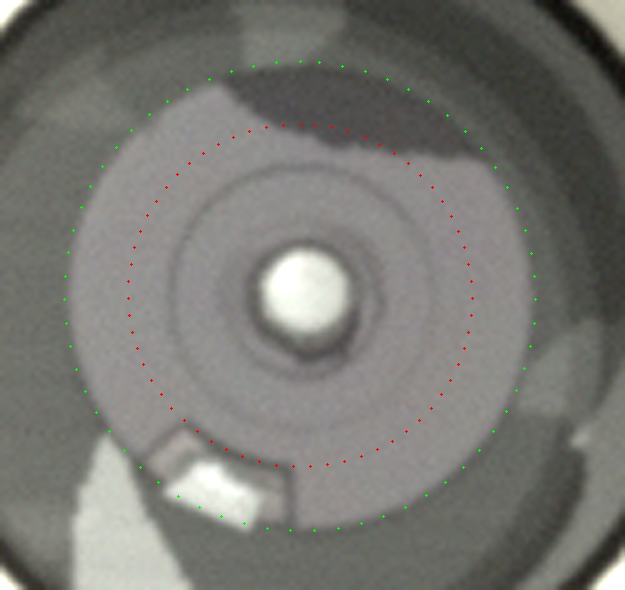

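The crop shows the cover matching the projected 74 mm circle. The groove is at lower left: rim corners near crop (143,463) and (293,528), inner corners near (185,425) and (291,468), with the bright tab pad inside.

```bash
python3 - <<'E'
from h import *
C=np.array([.5503,.0556])
for p in((143,463),(293,528),(185,425),(291,468)):
    w=ray("top",(317+p[0]/5,175+p[1]/5),.158)[:2]-C;print("rim",w,np.hypot(*w),np.degrees(np.arctan2(w[1],w[0])))
# bright pad blob at z=.141
im=cv2.imread("pics/top0.png",0)
m=(im[255:285,340:377]>150).astype('u1');n,l,st,ce=cv2.connectedComponentsWithStats(m)
for i in range(1,n):
    if st[i,4]>15:
        w=ray("top",ce[i]+[340,255],.141)[:2]-C;print("blob",st[i],w,np.hypot(*w),np.degrees(np.arctan2(w[1],w[0])))
from scipy.spatial.transform import Rotation as Ro
s=monitor.get_state();print(s["position"],Ro.from_rotvec(s["tool_rot"]).as_matrix())
E
```

```text
rim [-0.05319185  0.04892887] 0.07227314443142926 137.3903966547595
rim [-0.07309074  0.00210505] 0.07312104489456157 178.35031051107484
rim [-0.04122294  0.03584532] 0.054627990504743644 138.9914823265356
rim [-0.05440062  0.00270708] 0.054467930415775245 177.15119739705275
blob [ 11  13  17  11 107] [-0.06067704  0.02552419] 0.0658269552245641 157.1856273586084
[ 0.23345144 -0.60604259  0.19256933] [[ 9.33103233e-01  3.59607865e-01 -7.34779067e-04]
 [ 3.59608595e-01 -9.33101932e-01  1.56275972e-03]
 [-1.23643081e-04 -1.72244901e-03 -9.99998509e-01]]
```

Groove at 158°, with the rim and inner-corner radii matching 74 and 54 mm. I'll put the shut fingers with the tool y axis along the groove's radius, at r ≈ 73 mm: target xy (0.483, 0.083). First I'll go up and round.

Request:
move_arm(
  slide=[
    [0, 0, -5],
    [0, 0, -8],
    [29.4, -16.1, -8],
    [29.4, -16.1, -8],
    [29.4, -16.1, -8],
    [29.4, -16.1, -8],
    [29.4, -16.1, -8],
    [29.4, -16.1, -8],
    [29.4, -16.1, -8],
    [29.4, -16.1, -8],
    [29.4, -16.1, -8],
    [44.9, -36.9, -8],
    [44.9, -36.9, -8],
    [44.9, -36.9, -8],
    [44.9, -36.9, -8],
    [44.9, -36.9, -8],
    [44.9, -36.9, -8],
    [44.9, -36.9, -8],
    [44.9, -36.9, -8],
    [44.9, -36.9, -8],
  ],
  roll=[0, 0, -0.1, -0.2, -0.3, -0.4, -0.5, -0.6, -0.7, -0.8, -0.82, -0.82, -0.82, -0.82, -0.82, -0.82, -0.82, -0.82, -0.82, -0.82],
  gripper=0,
  squeeze=5,
)

```text
time: 2.1
position: [0.5194, -0.1038, 0.2732]
tool_rot: [2.608, 1.751, -0.002]
ft_force: [-0.7, -0.8, -0.5]
grip_width: 0.009
grip_force: 0.0
```

Request:
move_arm(
  slide=[
    [15.9, -10.5, 0],
    [15.9, -10.5, 0],
    [15.9, -10.5, 0],
    [15.9, -10.5, 0],
    [15.9, -10.5, 0],
    [15.9, -10.5, 0],
    [15.9, -10.5, 0],
    [15.9, -10.5, 3],
    [15.9, -10.5, 6],
    [15.9, -10.5, 9],
    [15.9, -10.5, 9],
    [15.9, -10.5, 9],
    [15.9, -10.5, 9],
  ],
  roll=[0, 0, 0, 0, 0, 0, 0, 0, 0, 0, 0, 0, 0],
)

```text
time: 3.4
position: [0.4834, 0.0854, 0.1852]
tool_rot: [2.604, 1.755, 0.003]
ft_force: [0.6, -0.0, 0.7]
grip_width: 0.005
grip_force: 0.0
```

```bash
python3 - <<'E'
from h import *
s=monitor.get_state();print(s["position"],s["tool_rot"],s["ft_force"],s["joint_positions"])
a=cams.get_image("scene")[:,:,::-1];b=cams.get_image("top")[:,:,::-1]
a=cv2.resize(a[130:300,250:480],None,fx=3,fy=3)[:, :];cv2.imwrite("pics/s1.png",a);cv2.imwrite("pics/t1.png",b)
print((proj("scene",s["position"])-[250,130])*3,(proj("scene",[.490,.0799,.141])-[250,130])*3)
E
```

```text
[0.4833819  0.08535414 0.18522591] [2.60406452 1.75531377 0.00343147] [ 0.63624673 -0.04576462  0.70702729] [ 0.50802728  0.01284351 -0.7348512   1.82601529  0.00924341  1.30360153
 -0.61378149]
[310.85565619 202.92047276] [311.98058367 264.76012673]
```

View pics/s1.png

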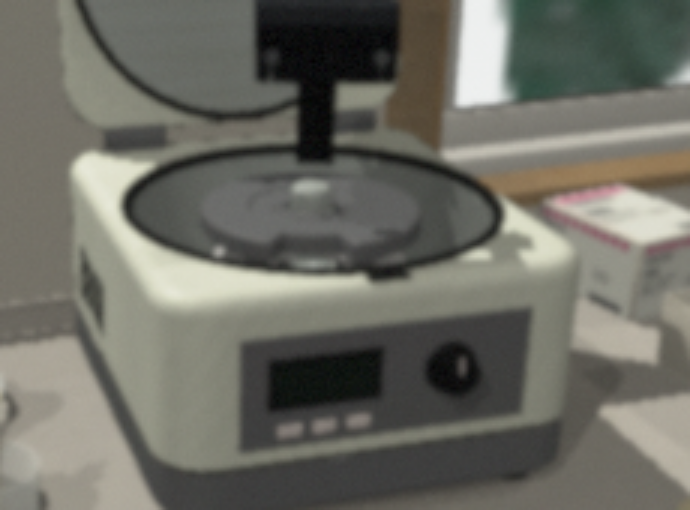

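The scene crop shows the tab pad at (312,262), as predicted. But the finger's end is at about (316,160), while the TCP projects to (311,203). I'll check this in the top view before going down.

```bash
python3 - <<'E'
from h import *
s=monitor.get_state();P=s["position"];print(P)
cv2.imwrite("pics/t1c.png",cv2.resize(cv2.imread("pics/t1.png")[150:330,280:480],None,fx=3,fy=3))
print((proj("top",P)-[280,150])*3,(proj("scene",[.5503,.0556,.174])-[250,130])*3)
for dz in(0,.02,.03,.04,.07): print(dz,(proj("scene",P+[0,0,dz])-[250,130])*3)
E
```

```text
[0.48327432 0.08576735 0.18519904]
[237.22308968 377.88922513] [309.48744746 181.91648027]
0 [310.31163328 203.09418577]
0.02 [311.44589223 171.98990115]
0.03 [312.02125953 156.2118566 ]
0.04 [312.60222559 140.28027961]
0.07 [314.37954567  91.54161234]
```

View pics/t1c.png

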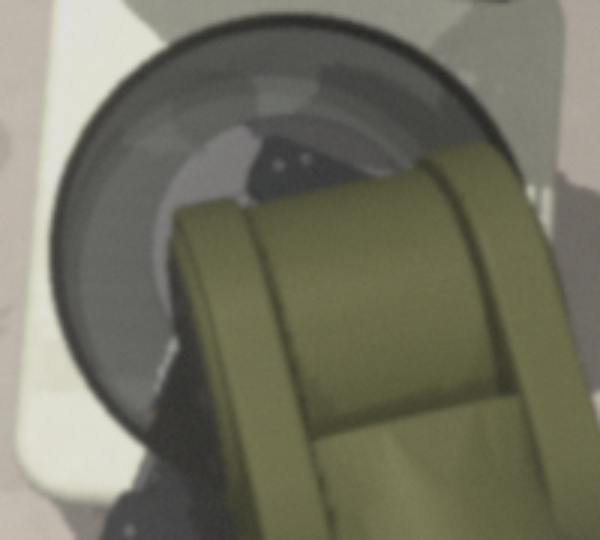

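```bash
python3 - <<'E'
from h import *
P=np.array([.4833,.0857,.1852]);u=np.array([-.9255,.3787,0]);v=np.array([.3787,.9255,0])
t=cv2.resize(cv2.imread("pics/t1.png")[150:390,260:420],None,fx=2.5,fy=2.5)
s=cv2.resize(cv2.cvtColor(cams.get_image("scene"),4)[80:280,270:430],None,fx=2.5,fy=2.5) 
def dr(im,n,o,dz,col,L=.095,W=.0375):
    q=[(proj(n,P+a*L*u+b*W*v+[0,0,dz])-o)*2.5 for a,b in((1,1),(1,-1),(-1,-1),(-1,1))]
    cv2.polylines(im,[np.int32(q)],True,col,1)
for im,n,o in((t,"top",[260,150]),(s,"scene",[270,80])):
    dr(im,n,o,.07,(0,255,0));dr(im,n,o,.10,(0,0,255));dr(im,n,o,0,(255,255,0),.015,.0095)
cv2.imwrite("pics/o.png",np.hstack([t,np.vstack([s,np.zeros((100,400,3),'u1')])]))
E
```

```text
(no output)
```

View pics/o.png

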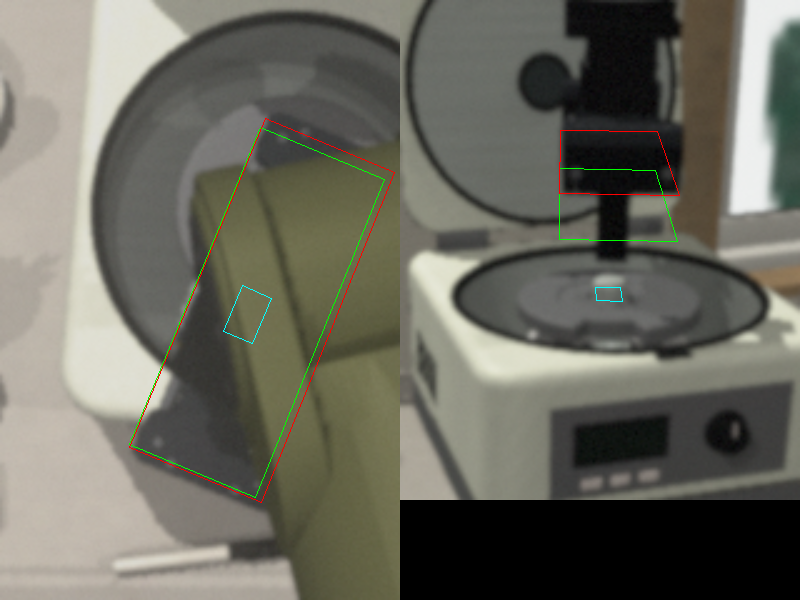

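In the top view the gripper body matches the reported xy. In the scene view both body and fingertip sit about 30 mm higher than the reported z implies. So I'll trust force and pictures for height, and go down in small steps.

Request:
move_arm(
  slide=[
    [-0.3, 0, 0.5],
    [-0.3, 0, 1],
    [-0.3, 0, 1.5],
    [-0.3, 0, 2],
    [-0.3, 0, 2.5],
    [-0.3, 0, 3],
    [-0.3, 0, 3],
    [-0.3, 0, 3],
    [-0.3, 0, 3],
  ],
  roll=[0, 0, 0, 0, 0, 0, 0, 0, 0],
)

```text
time: 4.45
position: [0.4811, 0.0832, 0.1537]
tool_rot: [2.603, 1.758, 0.0]
ft_force: [0.1, 0.3, 0.5]
grip_width: 0.005
grip_force: 0.0
```

```bash
python3 - <<'E'
from h import *
s=monitor.get_state();P=s["position"];print(P,s["ft_force"],s["tool_rot"])
im=cv2.cvtColor(cams.get_image("scene"),4)
big=cv2.resize(im[150:250,300:430],None,fx=6,fy=6,interpolation=cv2.INTER_CUBIC)
big=cv2.convertScaleAbs(big,alpha=1.8,beta=0)
u=np.array([-.9255,.3787,0]);v=np.array([.3787,.9255,0])
for dz,c in((0,(255,255,0)),(.03,(0,0,255))):
    q=[(proj("scene",P+a*.015*u+b*.0095*v+[0,0,dz])-[300,150])*6 for a,b in((1,1),(1,-1),(-1,-1),(-1,1))]
    cv2.polylines(big,[np.int32(q)],True,c,1)
cv2.imwrite("pics/s2.png",big)
E
```

```text
[0.48108046 0.08319859 0.15373724] [0.13797346 0.29755273 0.529586  ] [2.60335068e+00 1.75794554e+00 4.83519393e-04]
```

View pics/s2.png

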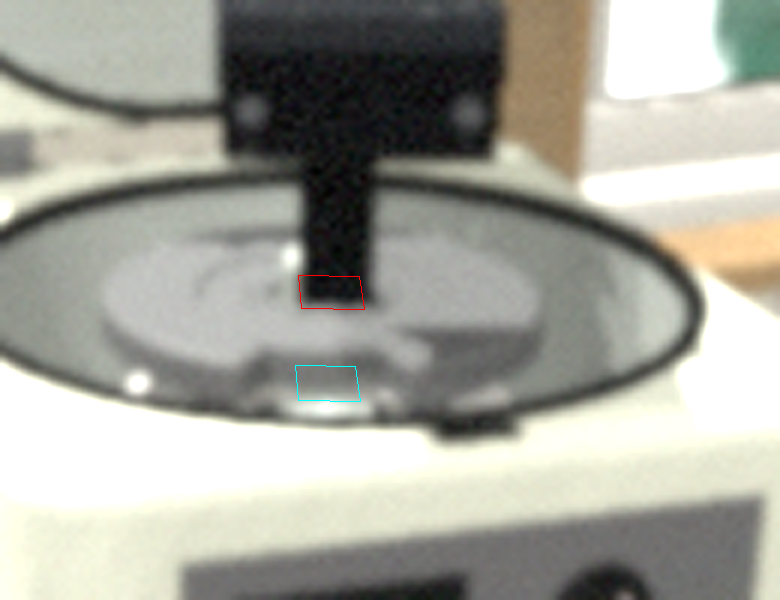

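The fingertip is in line with the groove (centre near (337,300), pad near (325,408)) and about 31 mm above the reported TCP, so contact should come about 4.3 cm lower. I'll go down 3.6 cm and read the force.

Request:
move_arm(
  slide=[
    [-0.2, 0, 0.5],
    [-0.2, 0, 1],
    [-0.2, 0, 1.5],
    [-0.2, 0, 2],
    [-0.2, 0, 2.3],
    [-0.2, 0, 2.6],
    [-0.2, 0, 2.9],
    [-0.2, 0, 3.2],
    [-0.2, 0, 3.4],
    [-0.2, 0, 3.6],
    [-0.2, 0, 3.6],
    [-0.2, 0, 3.6],
  ],
  roll=[0, 0, 0, 0, 0, 0, 0, 0, 0, 0, 0, 0],
)

```text
time: 5.7
position: [0.4802, 0.0813, 0.1176]
tool_rot: [2.604, 1.758, -0.0]
ft_force: [-0.2, 0.1, 1.1]
grip_width: 0.002
grip_force: 0.0
```

Request:
move_arm(
  slide=[
    [0, 0, 0.2],
    [0, 0, 0.4],
    [0, 0, 0.6],
    [0, 0, 0.6],
    [0, 0, 0.6],
  ],
  roll=[0, 0, 0, 0, 0],
)

```text
time: 6.2
position: [0.4801, 0.0813, 0.1115]
tool_rot: [-2.604, -1.758, 0.0]
ft_force: [-0.2, 0.1, 0.8]
grip_width: 0.005
grip_force: 0.3
```

Request:
move_arm(
  slide=[
    [0, 0, 0.1],
    [0, 0, 0.2],
    [0, 0, 0.3],
    [0, 0, 0.3],
    [0, 0, 0.3],
  ],
  roll=[0, 0, 0, 0, 0],
)

```text
time: 6.7
position: [0.4799, 0.0815, 0.1084]
tool_rot: [-2.603, -1.758, 0.001]
ft_force: [-1.4, 0.7, 3.0]
grip_width: 0.004
grip_force: 1.5
```

Contact with the tab at reported z ≈ 0.110, as predicted. Pressing on.

Request:
move_arm(
  slide=[
    [0, 0, 0.1],
    [0, 0, 0.2],
    [0, 0, 0.2],
    [0, 0, 0.2],
  ],
  roll=[0, 0, 0, 0],
)

```text
time: 7.1
position: [0.4798, 0.0815, 0.1064]
tool_rot: [-2.603, -1.758, 0.001]
ft_force: [-3.9, 1.4, 3.2]
grip_width: 0.007
grip_force: 2.0
```

The outward side force suggests the fingertip is catching the pad's outer edge. I'll lift, move 5 mm inwards and press again.

Request:
move_arm(
  slide=[
    [0, 0, -0.5],
    [0, 0, -1],
    [0, 0, -1],
    [0, 0.3, -1],
    [0, 0.5, -1],
    [0, 0.5, -1],
    [0, 0.5, -0.7],
    [0, 0.5, -0.5],
    [0, 0.5, -0.3],
    [0, 0.5, -0.1],
    [0, 0.5, 0],
    [0, 0.5, 0],
    [0, 0.5, 0],
  ],
  roll=[0, 0, 0, 0, 0, 0, 0, 0, 0, 0, 0, 0, 0],
)

```text
time: 8.4
position: [0.4839, 0.0798, 0.1064]
tool_rot: [-2.603, -1.758, 0.002]
ft_force: [-4.8, 0.8, 4.4]
grip_width: 0.004
grip_force: 3.0
```

Request:
move_arm(
  slide=[
    [0, 0, 0.1],
    [0, 0, 0.2],
    [0, 0, 0.2],
    [0, 0, 0.2],
  ],
  roll=[0, 0, 0, 0],
)

```text
time: 8.8
position: [0.484, 0.0798, 0.1054]
tool_rot: [-2.603, -1.758, 0.002]
ft_force: [-7.6, 0.9, 11.8]
grip_width: 0.009
grip_force: 6.6
```

```bash
python3 - <<'E'
from h import *
im=cv2.cvtColor(cams.get_image("scene"),4)
big=cv2.resize(im[150:250,300:430],None,fx=6,fy=6,interpolation=cv2.INTER_CUBIC)
cv2.imwrite("pics/s3.png",cv2.convertScaleAbs(big,alpha=1.8,beta=0))
E
```

```text
(no output)
```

View pics/s3.png

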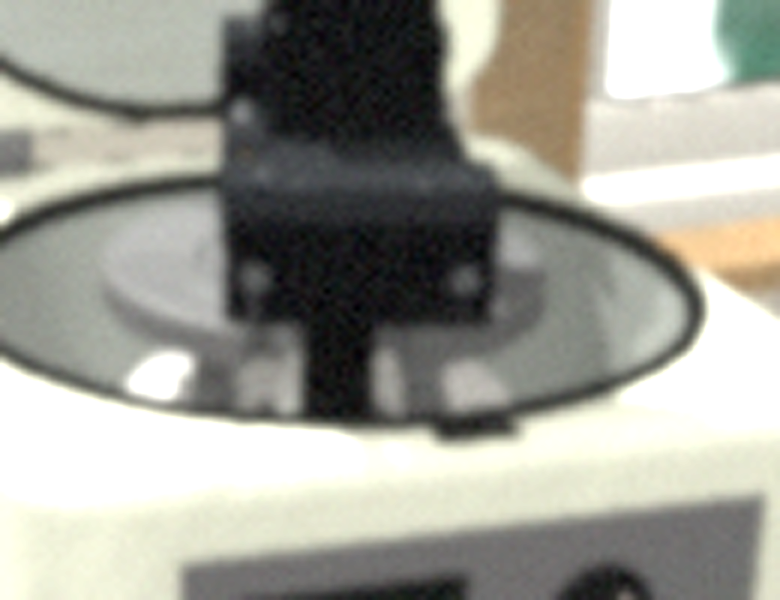

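The force jumped and the motion stopped, so the tab is at its stop. The cover's left edge has risen from row ~290 to ~262, so it has sprung up. Retracting straight up.

Request:
move_arm(
  slide=[
    [0, 0, -0.5],
    [0, -0.2, -1],
    [0, -0.3, -1.5],
    [0, -0.3, -2.5],
    [0, -0.3, -4],
    [0, -0.3, -7],
    [0, -0.3, -11],
    [0, -0.3, -14],
    [0, -0.3, -14],
    [0, -0.3, -14],
    [0, -0.3, -14],
    [0, -0.3, -14],
  ],
  roll=[0, 0, 0, 0, 0, 0, 0, 0, 0, 0, 0, 0],
)

```text
time: 10.05
position: [0.4812, 0.0803, 0.2433]
tool_rot: [-2.603, -1.757, 0.003]
ft_force: [0.1, 0.1, 0.4]
grip_width: 0.004
grip_force: 0.0
```

```bash
python3 - <<'E'
from h import *
s=monitor.get_state();print(s["position"],s["ft_force"],s["time"])
im=cv2.cvtColor(cams.get_image("scene"),4)
f=lambda i:cv2.convertScaleAbs(cv2.resize(i[160:235,305:435],None,fx=6,fy=4,interpolation=cv2.INTER_CUBIC)[:, :780],alpha=1.8)
big=np.vstack([f(cv2.imread("pics/scene0.png"))[:295],f(im)[:295]])
cv2.imwrite("pics/s4.png",big)
E
```

```text
[0.48123626 0.08031653 0.24327333] [0.08824194 0.14981814 0.39028803] 10.05
```

View pics/s4.png

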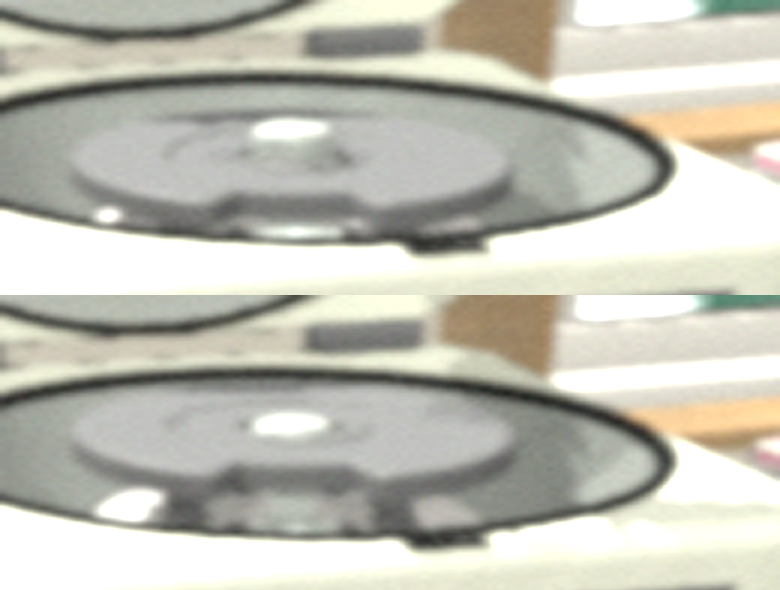

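The cover's front edge has risen clear (row ~196 before; 465 − 295 = 170 now) and the nut's sides are hidden behind it, so it stands up. The hand is clear and reads no force. Handing in.

```bash
python3 -c "
from bench import workorder
print(workorder.close_job())"
```

```text
the job is handed in; nothing more can be done
None
```

I found the release groove about 158° round from the housing's +x axis and pressed the tab to its stop. The cover sprang up and stayed up after I took the hand away, and the job is handed in; no verdict came back, and the tab's return was not measured directly.

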